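# Clamp an organ pipe's lid from the middle out

## Robot

A 7-joint arm with a two-finger parallel gripper is mounted at the origin on the work surface. World frame = base frame: x ahead of the robot, y to its left, z up, the work surface at z = 0. Lengths are in m, angles in rad, forces in N, time in s.
With the tool pointing down it reaches from about 0.425 to 1.025 m from the base axis. Payload 9.4 kg.
Tool frame: the origin (TCP) lies at the very end of the fingers, on their centre line; the grasp point (between the pads) lies 19 mm behind it; z points along the fingers, y is the line along which they close (so a half turn about z gives the same grasp; the last joint's range is limited). The gripper opens to 93 mm and grips with 3 to 60 N. Pads are 15 mm wide; open, the fingers measure 128 mm over their backs; the gripper's body (75 mm by 188 mm) begins 65 mm behind the grasp point.
Start: joints at [1.246, 0.599, -0.003, 1.599, 0.002, 0.943, -0.08], TCP at [0.178, -0.703, 0.219] pointing down, gripper open.
Joint ranges: [-2.57, 2.57], [-0.35, 1.97], [-1.29, 1.29], [0.11, 2.56], [-1.05, 4.19], [0.11, 1.86], [-2.63, 2.63]. Speed limits (rad/s): [2.22, 2.22, 3.01, 3.01, 3.14, 3.14, 3.14].

## Interface

Orientations are given as [roll, pitch, yaw] about the fixed x, y, z axes, in that order (R = Rz(yaw) Ry(pitch) Rx(roll)).
In Python, from rig import get_obs, grab_frame, get_calibration, sign_off gives the robot as it stands. The module is installed in compiled form; this text tells all that it offers.
- The arm moves only by the shell command python3 -m creep 'ROWS'. ROWS is JSON, a list of rows, each a list of 3 entries, a list of its own where there are three numbers: the shift along the tool's x, y, z in units of 0.25 m (1.0 is 0.25 m), then the turn, a rotation vector about the tool's x, y, z in units of 90 degrees (1.0 is 90 degrees), then the closure, from 0 (fully open) to 1 (shut). A call has 1 to 10 rows; each row is the pose to reach, as a shift and turn from the pose commanded when the call began, along the tool's axes at that moment; what a row does not reach only later rows make up. A row lasts 1/12 s, in which the tool goes at most 41.7 mm and 7.16 degrees, less where a joint would pass 70% of its speed; a pose out of reach is approached as far as the arm can. A call with a number of a shift or a turn outside -1 to 1 is refused whole. A call with a gripper value outside its range is refused whole. The fingers move at their own pace and stop on an object; the grip force is fixed at half the most. Time passes only in rows, so rows that repeat a pose let the fingers close. It gives the time, the measured TCP pose, the force, the opening and the grip force at its end, in the units of the state.
- get_obs(): the state, without advancing time (a new reading comes with each control period).
- grab_frame(name): name is "side" or "top"; returns the picture (400x640x3 uint8, red, green, blue); there is no depth.
- get_calibration(name): a dict with "fx", "fy", "cx", "cy" (pixels), "D" ([k1, k2, p1, p2, k3] as OpenCV has them; the pictures are not rectified), "cam_to_world" (4x4, takes a point from camera to world coordinates). Camera axes: x right, y up, looking along -z (the intrinsics and any distortion apply to the point x, -y, -z); pixel columns grow to the right and rows downward; lengths in m; the calibration is good to about 2 mm. A picture is of the moment at which its call begins. get_calibration takes no time and is no camera call.
- sign_off(): hands the job in; it is judged then, once.
The state is a dict: "time_s": time; "joints": joint angles; "qvel": joint speeds; "joint_torque": joint torques, N m; "ee_pos": TCP position; "orientation": TCP orientation; "ft_force": force on the tool from outside, world axes, zero at the start; "wrist_torque": the same for the moment, N m; "gripper_width": finger opening in m; "grasp_force": force on a finger pad.
Only numpy, scipy, OpenCV 4.12 (cv2) and the standard library are available. Lean on these libraries where they do the work, as an engineer would, in place of code of your own. Each camera call takes 0.05 s, during which the arm holds its last target. There are 200 camera calls.

## Task

A wooden organ pipe lies in a gluing jig with its lid just laid on, under three raised push latches in a row. With the fingertips push the middle latch fully down first, then the latch beside the end that has the pipe's mouth (the brass-framed slot), and last the latch beside the plain end; each stays down by itself. Leave all the loose things on the lid and the bench where they are: do not pick up or knock anything.

Things in the scene. Friction and masses are not known exactly. Their poses are not given: they have to be found in the camera images.
- jig: plywood board 200 (x) x 480 (y) x 18 mm fixed on the table, carrying pipe and latches. Origin: centre of its underside, on the table. x away from the robot at yaw 0, y along the pipe, to the robot's left. The pipe, 84 wide (x), 440 mm long (y), is centred on it, top 88 mm above the table. Latches stand at y = -115 (right), 0 (middle), +115 mm (left)
- hinge_mid (a point): centre of the middle latch's hinge pin, in the jig's frame 60 mm to +x of the centre line, 105 mm above the table; the side latches' pins lie likewise 115 mm to either side. Two steel cheeks 37 mm apart over all hold each pin, top 113 mm high. The steel arms reach from the pins to -x over the pipe and end in black palm plates, which raised reach up to 200 mm above the table
- mouth: mouth piece: the 80 mm long end of the pipe with the mouth, a dark slot 50 x 22 mm in a brass plate 70 x 56 mm on its top. Fixed in the jig at y = +180 or -180 mm of the jig's frame; the other end of the pipe is plain wood with two screw heads. Origin: centre of the piece's underside, 18 mm above the table
- latch_mid (a joint): hinge of the middle latch, rad: 0 = fully raised (arm 0.7 rad above level), grows as the arm is pushed down, 0.7 = fully down against its stop (arm level). Starts between 0 and 0.2. Friction hinge, no spring: the arm stays where it is left; about 3 to 6 N straight down on the palm plate moves it
- latch_left (a joint): hinge of the left (+y of the jig) latch, rad: 0 = fully raised (arm 0.7 rad above level), grows as the arm is pushed down, 0.7 = fully down against its stop (arm level). Starts between 0 and 0.2. Friction hinge, no spring: the arm stays where it is left; about 3 to 6 N straight down on the palm plate moves it
- latch_right (a joint): hinge of the right (-y of the jig) latch, rad: 0 = fully raised (arm 0.7 rad above level), grows as the arm is pushed down, 0.7 = fully down against its stop (arm level). Starts between 0 and 0.2. Friction hinge, no spring: the arm stays where it is left; about 3 to 6 N straight down on the palm plate moves it
- press_mid (a point): point on the upper face of the middle latch's black palm plate, on its middle line, 100 mm from the hinge pin; moves with the arm. Plate 60 mm long (75 to 135 mm from the pin), 34 mm wide. x along the arm to the hinge, z out of the upper face. With the latch fully down it lies 40 mm to -x of the jig's centre line, 110 mm above the table
- press_left (a point): point on the upper face of the left (+y of the jig) latch's black palm plate, on its middle line, 100 mm from the hinge pin; moves with the arm. Plate 60 mm long (75 to 135 mm from the pin), 34 mm wide. x along the arm to the hinge, z out of the upper face. With the latch fully down it lies 40 mm to -x of the jig's centre line, 110 mm above the table
- press_right (a point): point on the upper face of the right (-y of the jig) latch's black palm plate, on its middle line, 100 mm from the hinge pin; moves with the arm. Plate 60 mm long (75 to 135 mm from the pin), 34 mm wide. x along the arm to the hinge, z out of the upper face. With the latch fully down it lies 40 mm to -x of the jig's centre line, 110 mm above the table
- offcut: loose dark wood offcut 45 x 22 x 22 mm, on the lid in the gap between the left and the middle latch. Leave it. Origin: centre of its underside
- weight: loose turned brass weight, 24 mm across, 31 mm high, on the lid in the gap between the middle and the right latch. Leave it. Origin: centre of its underside
- driver: loose screwdriver lying on the table, left. Leave it
- screw_jar: loose glass jar, 64 mm across, 85 mm high, left. Leave it. Origin: centre of its underside
- mug: loose white mug, 76 mm across, 90 mm high, right. Leave it. Origin: centre of its underside
- mallet: loose hammer lying on the table, right. Leave it
- brass_plate: loose T-shaped brass plate, 4 mm thick, 90 mm long, lying on the table, left. Leave it. Origin: underside

How it is judged:
On the way, in this order (a step that is already met when the one before it is completed fails the run):
1. the middle latch is fully down (value of joint latch_mid above 0.64 rad), for 0.2 s.
2. the latch beside the mouth is fully down (((y of mouth in the frame of jig above 0 m and value of joint latch_left above 0.64 rad) or (not (y of mouth in the frame of jig above 0 m) and value of joint latch_right above 0.64 rad))), for 0.2 s.
3. the latch beside the plain end is fully down (((not (y of mouth in the frame of jig above 0 m) and value of joint latch_left above 0.64 rad) or (y of mouth in the frame of jig above 0 m and value of joint latch_right above 0.64 rad))), for 0.2 s.
At the end, for the whole second after the job is handed in: All three latches are fully down (within 0.06 rad of their stops, about 6 mm at the palm plate) and stay there, and the loose things are at rest (value of joint each of latch_left, latch_mid, latch_right above 0.64 rad and linear speed of each of offcut, weight, driver, screw_jar, mug, mallet, brass_plate below 0.02 m/s); the robot touches nothing.
It fails at once if an end latch is pushed half-way down before the middle latch is fully down (not (value of joint latch_mid above 0.64 rad) and value of joint any of latch_left, latch_right above 0.35 rad).
It fails at once if the latch at the plain end is pushed half-way down before the one beside the mouth is fully down (not ((y of mouth in the frame of jig above 0 m and value of joint latch_left above 0.64 rad) or (not (y of mouth in the frame of jig above 0 m) and value of joint latch_right above 0.64 rad)) and ((not (y of mouth in the frame of jig above 0 m) and value of joint latch_left above 0.35 rad) or (y of mouth in the frame of jig above 0 m and value of joint latch_right above 0.35 rad))).
It fails at once if a loose thing is picked up, carried or knocked (moved more than 20 mm) (distance of any of offcut, weight, driver, screw_jar, mug, mallet, brass_plate from where it was at the start of the episode above 0.02 m).
It also fails if it takes over 48 s, if anything falls off the work surface, if the arm or the gripper's body presses on something with over 40 N, if the wrist force passes 120 N, or if a joint passes its speed limit or range.

## Working session

There is one attempt and no reset: what is moved stays moved. The work goes in short steps, Python scripts to look and compute and a shell command to move; the robot and the scene stay as the last step left them, time stands still between calls to the robot, and variables do not carry over. Pictures are saved under pics/ and viewed, at most 10 in all, crops included, and the job is handed in when it is done.

```bash
mkdir -p pics; python3 - <<'E'
from rig import *
import cv2,json
for n in ("side","top"):
    f=grab_frame(n); cv2.imwrite(f"pics/{n}0.png",f[:,:,::-1])
    c=get_calibration(n); print(n,{k:(v.tolist() if hasattr(v,'tolist') else v) for k,v in c.items()})
o=get_obs(); print(o)
E
```

```text
side {'fx': 520.8757760213168, 'fy': 520.8757760213168, 'cx': 322.94973289218376, 'cy': 198.34207761497234, 'D': [-0.06888858177722681, 0.0, 0.0, 0.0, 0.0], 'cam_to_world': [[-0.7723146942396626, 0.4987621819309986, -0.3934034810940617, -0.0601396985738616], [-0.6351615709844183, -0.5965731345802985, 0.49058156696072747, 0.6779252542233825], [0.00998958488137506, 0.628758125969332, 0.7775367690478897, 1.2276692673563772], [0.0, 0.0, 0.0, 1.0]]}
top {'fx': 471.37872648845627, 'fy': 471.37872648845627, 'cx': 316.41010683301096, 'cy': 199.1167824086449, 'D': [-0.09399403948575641, 0.0, 0.0, 0.0, 0.0], 'cam_to_world': [[0.0009337348907198926, 0.9979394472973107, -0.06415596361283549, 0.3814232970551997], [-0.9998173923439532, -0.00029289858736075843, -0.019107490074699605, -0.02151967134604722], [-0.01908690927549755, 0.06416208957285557, 0.9977569424243329, 1.6815916658387007], [0.0, 0.0, 0.0, 1.0]]}
{'time_s': 0.1, 'joints': array([ 1.24630645,  0.60007611, -0.00251218,  1.60006076,  0.00180798,
        0.94291423, -0.07983143]), 'qvel': array([ 0.00086073, -0.00299403,  0.00104419, -0.00314707, -0.00076773,
       -0.00072964,  0.00014913]), 'joint_torque': array([ 3.05679539e-03, -7.66553664e+01,  1.50140483e+00, -2.52937549e+01,
       -5.23118104e-02,  1.35486113e-02,  7.50457411e-05]), 'ee_pos': array([ 0.17766815, -0.70242811,  0.21782052]), 'orientation': array([-3.14014448e+00,  1.58950928e-04,  2.47796008e-01]), 'ft_force': array([-0.04312002,  0.13882462, -0.46518873]), 'wrist_torque': array([-0.01008912, -0.01620264, -0.03278659]), 'grasp_force': 0.0, 'gripper_width': 0.09311432009675706}
```

View pics/side0.png

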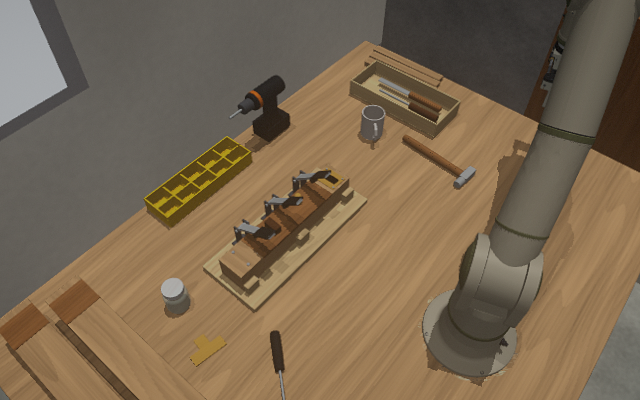

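View pics/top0.png

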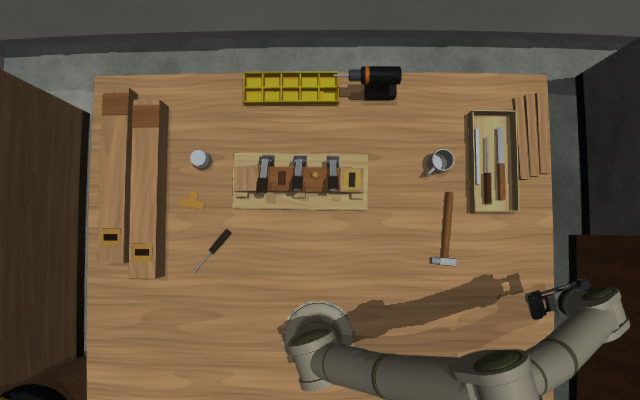

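The top view shows the jig at px (300,181), the three latches at about (265,172), (299,172) and (333,172), and the brass mouth at (351,180). The image's right is -y, so the mouth is on the right. The order is middle, right, left. Next I measure the jig.

```bash
cat > h.py <<'E'
import numpy as np,cv2
from rig import *
def ray(n,p):
    c=get_calibration(n);K=np.array([[c['fx'],0,c['cx']],[0,c['fy'],c['cy']],[0,0,1]])
    u=cv2.undistortPoints(np.array(p,float).reshape(-1,1,2),K,np.array(c['D'])).reshape(-1,2)
    d=np.c_[u[:,0],-u[:,1],-np.ones(len(u))];T=np.array(c['cam_to_world'])
    return T[:3,3],d@T[:3,:3].T
def plane(n,p,z):
    o,d=ray(n,p);return o+d*((z-o[2])/d[:,2])[:,None]
def proj(n,P):
    c=get_calibration(n);K=np.array([[c['fx'],0,c['cx']],[0,c['fy'],c['cy']],[0,0,1]])
    T=np.array(c['cam_to_world']);q=(np.array(P,float).reshape(-1,3)-T[:3,3])@T[:3,:3]
    return cv2.projectPoints((q*[1,-1,-1]).reshape(-1,1,3),np.zeros(3),np.zeros(3),K,np.array(c['D']))[0].reshape(-1,2)
E
python3 - <<'E'
import cv2
a=cv2.imread('pics/top0.png')[145:217,225:375];cv2.imwrite('pics/topc.png',cv2.resize(a,None,fx=5,fy=5,interpolation=cv2.INTER_CUBIC))
a=cv2.imread('pics/side0.png')[160:310,195:375];cv2.imwrite('pics/sidec.png',cv2.resize(a,None,fx=4,fy=4,interpolation=cv2.INTER_CUBIC))
E
```

```text
(no output)
```

View pics/topc.png

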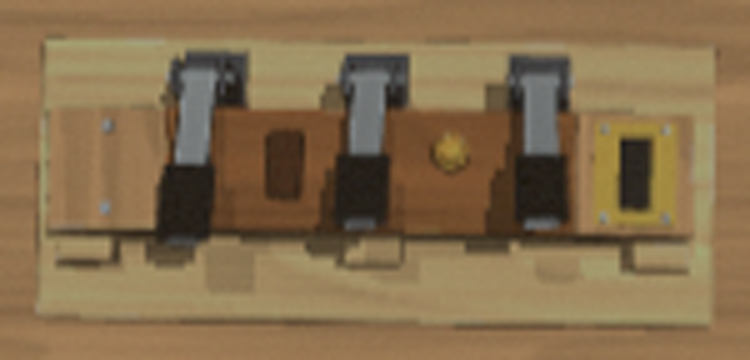

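View pics/sidec.png

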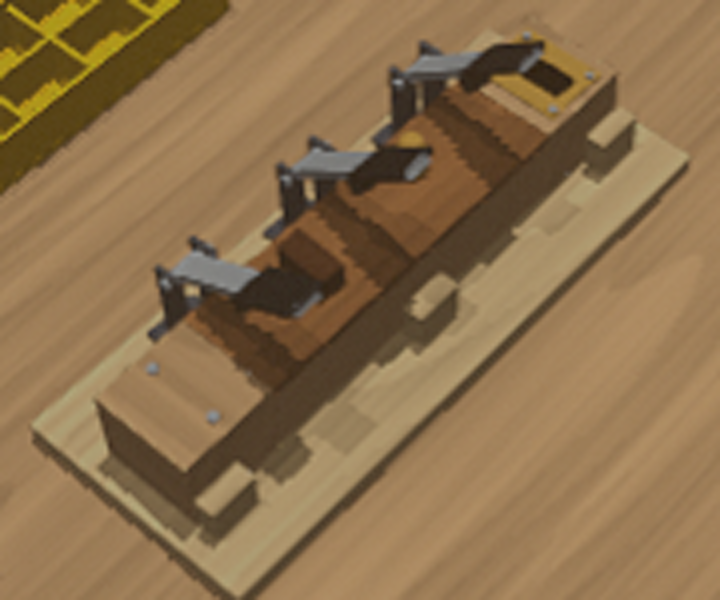

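The top crop shows the board's corners at crop px (44,39), (715,47), (711,326) and (38,315). The mouth's brass plate is at the right end (635,175) and the plain end with two screws is at the left. The side crop confirms this, with board corners at (33,428), (238,598) and (688,158).

```bash
python3 - <<'E'
from h import *
np.set_printoptions(precision=4,suppress=True)
t=(np.array([(44,39),(715,47),(711,326),(38,315)])+.5)/5-.5+[225,145]
s=(np.array([(33,428),(688,158),(238,598)])+.5)/4-.5+[195,160]
T=plane('top',t,.018);S=plane('side',s,.018);print(T,S)
TL,TR,BR,BL=T[:,:2]
print('sizes',np.linalg.norm(TL-TR),np.linalg.norm(BL-BR),np.linalg.norm(TL-BL),np.linalg.norm(TR-BR))
print('side size',np.linalg.norm(S[1]-S[2]),np.linalg.norm(S[0]-S[2]))
c=T[:,:2].mean(0); l=(TL+BL-TR-BR);yaw=np.arctan2(-l[0],l[1])
c2=S[:2,:2].mean(0); print('side-centre from TL? mid of L,R diag',c2); e=S[1]-S[2];print('yaw side',np.arctan2(e[0],-e[1]))
print(c,yaw)
m=plane('top',(np.array([[635,175],[107,165]])+.5)/5-.5+[225,145],.088)[:,:2]
print('mouth,screws',m, 'pipe-based centre y',m.mean(0))
R=lambda a:np.array([[np.cos(a),-np.sin(a)],[np.sin(a),np.cos(a)]])
for y in(-.115,0,.115): print(y,c+R(yaw)@[-.03,y])
E
```

```text
[[ 0.6563  0.3082  0.018 ]
 [ 0.6492 -0.1717  0.018 ]
 [ 0.4506 -0.1675  0.018 ]
 [ 0.4583  0.3098  0.018 ]] [[ 0.6502  0.3065  0.018 ]
 [ 0.4499 -0.1667  0.018 ]
 [ 0.4556  0.3085  0.018 ]]
sizes 0.4799853197879504 0.47742205072302574 0.19810432640456271 0.19870672556872893
side size 0.47526343872527305 0.19461872736103272
side-centre from TL? mid of L,R diag [0.5501 0.0699]
yaw side -0.012122010011908005
[0.5536 0.0697] -0.01546957758452974
mouth,screws [[ 0.5502 -0.1104]
 [ 0.5576  0.2496]] pipe-based centre y [0.5539 0.0696]
-0.115 [ 0.5218 -0.0448]
0 [0.5236 0.0702]
0.115 [0.5254 0.1851]
```

The measured sizes match and both views agree. The mouth is at -y (right). Press points, 30 mm to -x of the centre line: middle (.523,.070), right (.522,-.045), left (.525,.185). I'll move with the fingers closed, at about 0.28 m height, turning the tool's y along the jig's x.

```bash
python3 -m creep '[[[0.05,-0.03,-0.02],[0,0,-0.03],1],[[0.15,-0.1,-0.06],[0,0,-0.09],1],[[0.28,-0.18,-0.1],[0,0,-0.15],1],[[0.41,-0.27,-0.14],[0,0,-0.22],1],[[0.54,-0.36,-0.18],[0,0,-0.29],1],[[0.67,-0.45,-0.22],[0,0,-0.36],1],[[0.8,-0.53,-0.24],[0,0,-0.42],1],[[0.9,-0.6,-0.24],[0,0,-0.47],1],[[0.96,-0.64,-0.24],[0,0,-0.49],1],[[0.99,-0.66,-0.24],[0,0,-0.5],1]]'
```

```text
time_s: 0.93
ee_pos: [0.3795, -0.4793, 0.279]
orientation: [3.141, -0.001, 1.039]
ft_force: [-0.5, -0.5, 0.1]
gripper_width: 0.0314
grasp_force: 0.0
```

```bash
python3 -m creep '[[[0.05,0,0],[0,0,-0.03],1],[[0.15,0,0],[0,0,-0.07],1],[[0.28,0,0],[0,0,-0.11],1],[[0.41,-0.01,0],[0,0,-0.16],1],[[0.54,-0.01,0],[0,0,-0.2],1],[[0.67,-0.01,0],[0,0,-0.24],1],[[0.8,-0.02,0],[0,0,-0.28],1],[[0.9,-0.02,0],[0,0,-0.31],1],[[0.95,-0.02,0],[0,0,-0.33],1],[[0.97,-0.02,0],[0,0,-0.33],1]]'; python3 -c "
from h import *
o=get_obs();y=o['orientation'][2];p=o['ee_pos'];print(p,y)
for T in((.523,.07),(.522,-.045),(.525,.185)):
  d=np.array(T)-p[:2];print(T,(d@[np.cos(y),np.sin(y)])/.25,(d@[np.sin(y),-np.cos(y)])/.25)"
```

```text
time_s: 1.77
ee_pos: [0.4979, -0.2694, 0.2785]
orientation: [-3.142, -0.0, 1.557]
ft_force: [-0.0, -0.5, 0.7]
gripper_width: 0.0005
grasp_force: 0.0
[ 0.49792628 -0.26940208  0.27848917] 1.5565427533448688
(0.523, 0.07) 1.3588999299308187 0.08093457378294938
(0.522, -0.045) 0.8988896445783329 0.0834914018813315
(0.525, 0.185) 1.8189672276465787 0.08237733936273431
```

```bash
python3 -m creep '[[[0.05,0.01,0],[0,0,0],1],[[0.15,0.02,0],[0,0,0],1],[[0.28,0.03,0],[0,0,0],1],[[0.41,0.04,0],[0,0,0],1],[[0.54,0.05,0],[0,0,0],1],[[0.67,0.06,0],[0,0,0],1],[[0.8,0.07,0],[0,0,0],1],[[0.92,0.08,0],[0,0,0],1],[[0.98,0.08,0],[0,0,0],1],[[1,0.08,0],[0,0,0],1]]'
python3 -m creep '[[[0.05,0,0],[0,0,0],1],[[0.12,0,0],[0,0,0],1],[[0.2,0,0],[0,0,0],1],[[0.28,0,0],[0,0,0],1],[[0.34,0,0],[0,0,0],1],[[0.36,0,0],[0,0,0],1],[[0.36,0,0],[0,0,0],1],[[0.36,0,0],[0,0,0],1]]'
python3 -c "
from h import *
o=get_obs();print(o['ee_pos'],o['orientation'],o['ft_force'])
cv2.imwrite('pics/side1.png',cv2.resize(grab_frame('side')[130:310,180:400,::-1],None,fx=3,fy=3,interpolation=cv2.INTER_CUBIC))"
```

```text
time_s: 2.6
ee_pos: [0.5218, -0.0198, 0.2787]
orientation: [3.142, -0.0, 1.553]
ft_force: [-1.2, -0.1, 0.4]
gripper_width: 0.0003
grasp_force: 0.0
time_s: 3.27
ee_pos: [0.5237, 0.0665, 0.2784]
orientation: [-3.141, 0.001, 1.55]
ft_force: [0.0, 0.1, 0.1]
gripper_width: 0.0004
grasp_force: 0.0
[0.52372694 0.06647125 0.27835677] [-3.14109883e+00  9.51131545e-04  1.54975096e+00] [0.03724997 0.06721704 0.14666172]
```

View pics/side1.png

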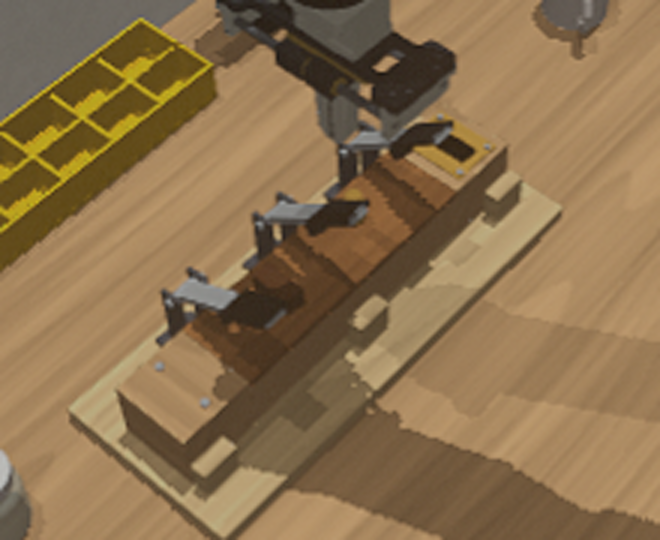

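The gripper is over the middle latch, with the tip at about crop (340,140). I'll check that by projection and then press.

```bash
python3 -c "
from h import *
print((proj('side',[.5237,.0665,.2784])-[180,130])*3)"
python3 -m creep '[[[0.01,0,0.04],[0,0,0],1],[[0.015,0,0.1],[0,0,0],1],[[0.015,0,0.17],[0,0,0],1],[[0.015,0,0.24],[0,0,0],1],[[0.015,0,0.3],[0,0,0],1],[[0.015,0,0.35],[0,0,0],1],[[0.015,0,0.39],[0,0,0],1],[[0.015,0,0.42],[0,0,0],1],[[0.015,0,0.45],[0,0,0],1],[[0.015,0,0.48],[0,0,0],1]]'
```

```text
[[340.08818044 132.21019833]]
time_s: 4.15
ee_pos: [0.5241, 0.0718, 0.1584]
orientation: [3.141, -0.0, 1.551]
ft_force: [-0.4, -0.2, 6.1]
gripper_width: 0.0005
grasp_force: 2.3
```

```bash
python3 -m creep '[[[0,0,0.03],[0,0,0],1],[[0,0,0.06],[0,0,0],1],[[0,0,0.09],[0,0,0],1],[[0,0,0.12],[0,0,0],1],[[0,0,0.14],[0,0,0],1],[[0,0,0.16],[0,0,0],1],[[0,0,0.175],[0,0,0],1],[[0,0,0.185],[0,0,0],1],[[0,0,0.19],[0,0,0],1],[[0,0,0.19],[0,0,0],1]]'
```

```text
time_s: 4.98
ee_pos: [0.5239, 0.0719, 0.1109]
orientation: [3.142, -0.0, 1.552]
ft_force: [0.5, 0.1, 0.2]
gripper_width: 0.0005
grasp_force: 0.0
```

```bash
python3 -m creep '[[[0,0,0.003],[0,0,0],1],[[0,0,0.006],[0,0,0],1],[[0,0,0.009],[0,0,0],1],[[0,0,0.012],[0,0,0],1],[[0,0,0.012],[0,0,0],1],[[0,0,0.012],[0,0,0],1]]'
```

```text
time_s: 5.48
ee_pos: [0.5245, 0.072, 0.1101]
orientation: [3.139, 0.001, 1.551]
ft_force: [-5.7, -2.5, 27.1]
gripper_width: 0.0007
grasp_force: 13.1
```

The force rose to 27 N at z = 0.110, so the middle latch is on its stop. I'll raise and move to the right latch.

```bash
python3 -m creep '[[[0,0,-0.03],[0,0,0],1],[[0,0,-0.1],[0,0,0],1],[[0,0,-0.2],[0,0,0],1],[[0,0,-0.32],[0,0,0],1],[[0,0,-0.44],[0,0,0],1],[[0,0,-0.55],[0,0,0],1],[[0,0,-0.63],[0,0,0],1],[[0,0,-0.67],[0,0,0],1],[[0,0,-0.68],[0,0,0],1],[[0,0,-0.68],[0,0,0],1]]'
python3 -m creep '[[[-0.04,0,0],[0,0,0],1],[[-0.12,0,0],[0,0,0],1],[[-0.21,0,0],[0,0,0],1],[[-0.3,0,0],[0,0,0],1],[[-0.38,0,0],[0,0,0],1],[[-0.43,0,0],[0,0,0],1],[[-0.46,0,0],[0,0,0],1],[[-0.465,0,0],[0,0,0],1],[[-0.465,0,0],[0,0,0],1]]'
python3 -c "
from h import *
o=get_obs();print(o['ee_pos'],o['orientation'],o['ft_force'])
cv2.imwrite('pics/side2.png',cv2.resize(grab_frame('side')[130:310,180:400,::-1],None,fx=3,fy=3,interpolation=cv2.INTER_CUBIC))"
```

```text
time_s: 6.32
ee_pos: [0.524, 0.0717, 0.2781]
orientation: [3.141, 0.0, 1.551]
ft_force: [-0.2, 0.6, -0.6]
gripper_width: 0.0007
grasp_force: 0.0
time_s: 7.07
ee_pos: [0.5212, -0.0445, 0.2772]
orientation: [-3.14, -0.0, 1.551]
ft_force: [0.7, 0.9, 0.7]
gripper_width: 0.0007
grasp_force: 0.0
[ 0.5211931  -0.04451391  0.27724868] [-3.14016016e+00 -3.29298486e-04  1.55098921e+00] [0.69482482 0.88317605 0.73159104]
```

View pics/side2.png

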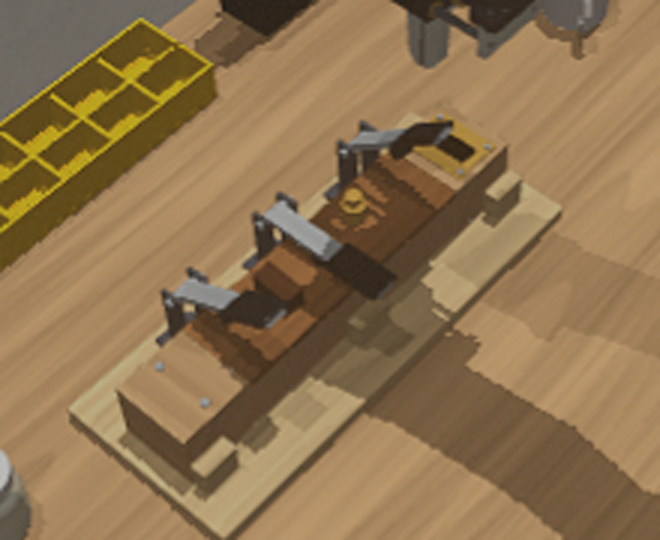

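The middle latch is level, with its plate at crop (360,275). The offcut (285,275) and the weight (352,205) are undisturbed, and the gripper is over the right latch. I'll press it.

```bash
python3 -m creep '[[[0,0,0.04],[0,0,0],1],[[0,0,0.1],[0,0,0],1],[[0,0,0.17],[0,0,0],1],[[0,0,0.24],[0,0,0],1],[[0,0,0.3],[0,0,0],1],[[0,0,0.35],[0,0,0],1],[[0,0,0.39],[0,0,0],1],[[0,0,0.42],[0,0,0],1],[[0,0,0.45],[0,0,0],1],[[0,0,0.48],[0,0,0],1]]'
python3 -m creep '[[[0,0,0.03],[0,0,0],1],[[0,0,0.06],[0,0,0],1],[[0,0,0.09],[0,0,0],1],[[0,0,0.12],[0,0,0],1],[[0,0,0.14],[0,0,0],1],[[0,0,0.16],[0,0,0],1],[[0,0,0.175],[0,0,0],1],[[0,0,0.185],[0,0,0],1],[[0,0,0.19],[0,0,0],1],[[0,0,0.19],[0,0,0],1]]'
python3 -m creep '[[[0,0,0.003],[0,0,0],1],[[0,0,0.006],[0,0,0],1],[[0,0,0.009],[0,0,0],1],[[0,0,0.009],[0,0,0],1],[[0,0,0.009],[0,0,0],1]]'
```

```text
time_s: 7.95
ee_pos: [0.5218, -0.0437, 0.1579]
orientation: [3.141, -0.0, 1.552]
ft_force: [-0.7, -0.9, 7.0]
gripper_width: 0.0005
grasp_force: 2.3
time_s: 8.78
ee_pos: [0.5214, -0.044, 0.1105]
orientation: [-3.141, -0.0, 1.552]
ft_force: [-0.3, 0.3, 0.3]
gripper_width: 0.0006
grasp_force: 0.0
time_s: 9.2
ee_pos: [0.5219, -0.0441, 0.1101]
orientation: [3.14, 0.001, 1.552]
ft_force: [-6.9, 2.0, 25.9]
gripper_width: 0.0006
grasp_force: 12.6
```

The right latch is on its stop. Next I raise and go to the left latch, +0.23 m in y (0.92 units).

```bash
python3 -m creep '[[[0,0,-0.03],[0,0,0],1],[[0,0,-0.1],[0,0,0],1],[[0,0,-0.2],[0,0,0],1],[[0,0,-0.32],[0,0,0],1],[[0,0,-0.44],[0,0,0],1],[[0,0,-0.55],[0,0,0],1],[[0,0,-0.63],[0,0,0],1],[[0,0,-0.67],[0,0,0],1],[[0,0,-0.68],[0,0,0],1],[[0,0,-0.68],[0,0,0],1]]'
python3 -m creep '[[[0.05,0,0],[0,0,0],1],[[0.15,0,0],[0,0,0],1],[[0.28,0,0],[0,0,0],1],[[0.41,0,0],[0,0,0],1],[[0.54,0,0],[0,0,0],1],[[0.67,0,0],[0,0,0],1],[[0.79,0,0],[0,0,0],1],[[0.87,0,0],[0,0,0],1],[[0.91,0,0],[0,0,0],1],[[0.92,0,0],[0,0,0],1]]'
python3 -c "
from h import *
o=get_obs();print(o['ee_pos'],o['orientation'],o['ft_force'])
cv2.imwrite('pics/side3.png',cv2.resize(grab_frame('side')[130:310,180:400,::-1],None,fx=3,fy=3,interpolation=cv2.INTER_CUBIC))"
```

```text
time_s: 10.03
ee_pos: [0.5218, -0.0445, 0.2783]
orientation: [3.141, 0.0, 1.551]
ft_force: [0.3, -0.6, -0.5]
gripper_width: 0.0007
grasp_force: 0.0
time_s: 10.87
ee_pos: [0.5253, 0.1874, 0.2768]
orientation: [-3.139, -0.0, 1.555]
ft_force: [-0.5, -0.6, -0.1]
gripper_width: 0.0005
grasp_force: 0.0
[0.52525596 0.1874445  0.27683558] [-3.13938576e+00 -8.27233349e-05  1.55459184e+00] [-0.50387853 -0.64592953 -0.06487364]
```

View pics/side3.png

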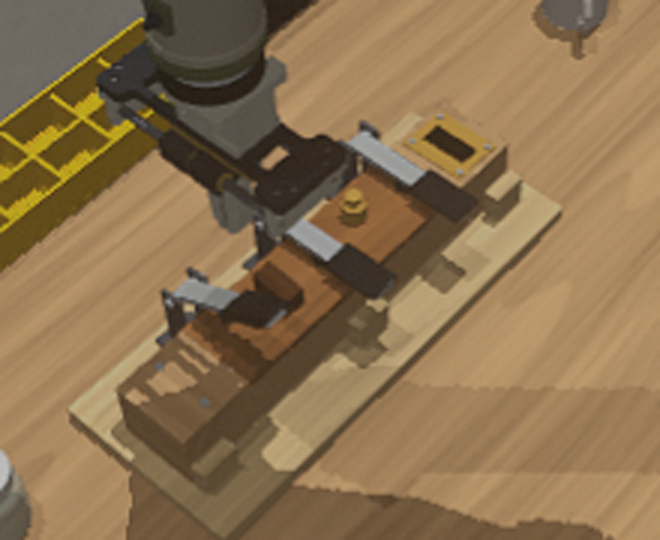

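The middle (360,275) and right (445,195) plates are level and in line, and the loose things are in place. Now the left latch.

```bash
python3 -m creep '[[[0,0,0.04],[0,0,0],1],[[-0.005,0,0.1],[0,0,0],1],[[-0.005,0,0.17],[0,0,0],1],[[-0.005,0,0.24],[0,0,0],1],[[-0.005,0,0.3],[0,0,0],1],[[-0.005,0,0.35],[0,0,0],1],[[-0.005,0,0.39],[0,0,0],1],[[-0.005,0,0.42],[0,0,0],1],[[-0.005,0,0.45],[0,0,0],1],[[-0.005,0,0.48],[0,0,0],1]]'
python3 -m creep '[[[0,0,0.03],[0,0,0],1],[[0,0,0.06],[0,0,0],1],[[0,0,0.09],[0,0,0],1],[[0,0,0.12],[0,0,0],1],[[0,0,0.14],[0,0,0],1],[[0,0,0.16],[0,0,0],1],[[0,0,0.175],[0,0,0],1],[[0,0,0.185],[0,0,0],1],[[0,0,0.19],[0,0,0],1],[[0,0,0.19],[0,0,0],1]]'
python3 -m creep '[[[0,0,0.003],[0,0,0],1],[[0,0,0.006],[0,0,0],1],[[0,0,0.009],[0,0,0],1],[[0,0,0.009],[0,0,0],1],[[0,0,0.009],[0,0,0],1]]'
```

```text
time_s: 11.75
ee_pos: [0.5262, 0.184, 0.158]
orientation: [3.141, 0.0, 1.551]
ft_force: [-0.5, -0.3, 6.4]
gripper_width: 0.0002
grasp_force: 2.3
time_s: 12.58
ee_pos: [0.5261, 0.1845, 0.1107]
orientation: [3.141, -0.0, 1.552]
ft_force: [-1.0, 0.7, -0.1]
gripper_width: 0.0002
grasp_force: 0.0
time_s: 13.0
ee_pos: [0.5265, 0.1844, 0.1102]
orientation: [3.14, 0.0, 1.551]
ft_force: [-5.0, -2.5, 17.9]
gripper_width: 0.0006
grasp_force: 9.6
```

```bash
python3 -m creep '[[[0,0,-0.03],[0,0,0],1],[[0,0,-0.1],[0,0,0],1],[[0,0,-0.2],[0,0,0],1],[[0,0,-0.32],[0,0,0],1],[[0,0,-0.44],[0,0,0],1],[[0,0,-0.55],[0,0,0],1],[[0,0,-0.63],[0,0,0],1],[[0,0,-0.67],[0,0,0],1],[[0,0,-0.68],[0,0,0],1],[[0,0,-0.68],[0,0,0],1]]'
python3 -c "
from h import *
cv2.imwrite('pics/side4.png',cv2.resize(grab_frame('side')[130:310,180:400,::-1],None,fx=3,fy=3,interpolation=cv2.INTER_CUBIC));print(get_obs()['ft_force'])"
```

```text
time_s: 13.83
ee_pos: [0.5262, 0.1842, 0.2786]
orientation: [3.141, 0.0, 1.551]
ft_force: [0.4, 0.4, -0.9]
gripper_width: 0.0004
grasp_force: 0.0
[-0.45497451  0.3137479  -1.10826764]
```

View pics/side4.png

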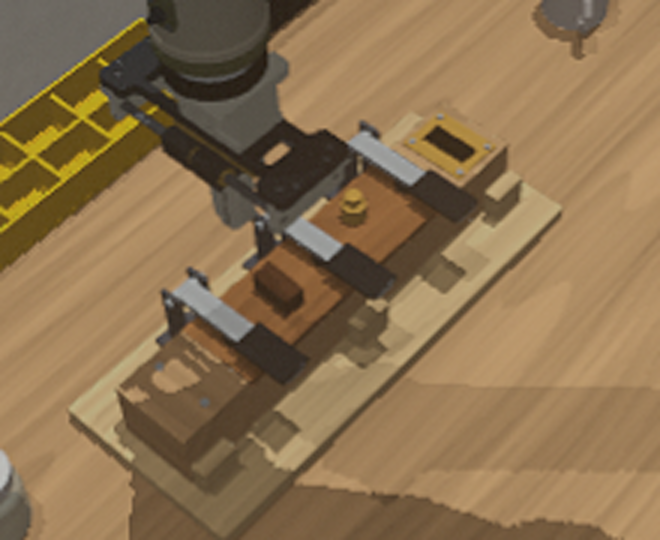

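All three plates are level, at (275,355), (360,275) and (445,195), the offcut and weight are in place, and the arm is clear.

```bash
python3 -c "
from rig import *
print(sign_off())"
```

```text
the job is handed in; nothing more can be done
None
```

I pushed the latches fully down in the order middle, right (beside the mouth), left (plain end), saw nothing loose disturbed in the views checked, and handed the job in at about 14 s; no verdict came back.

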